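Rack the bench supplies by height

ROBOT

A 6-joint arm with a two-finger parallel gripper is mounted at the origin on a cart in front of the work surface, level with it; the furniture and walls round the work are solid. World frame = base frame: x ahead of the robot, y to its left, z up, the work surface at z = 0. Lengths are in m, angles in rad, forces in N, time in s.
With the tool pointing down it reaches from about 0.325 to 0.9 m from the base axis. Payload 6.1 kg.
Tool frame: the origin (TCP) lies at the centre of the arm's flange, where the gripper is bolted on; the fingertips stand 173 mm ahead of it and the grasp point (between the pads) lies 155 mm ahead of it; z points along the fingers, y is the line along which they close (so a half turn about z gives the same grasp; the last joint's range is limited). The gripper opens to 85 mm and grips with 20 to 120 N. Pads are 22 mm wide; open, the fingers measure 114 mm over their backs; the gripper's body (76 mm by 85 mm) begins 54 mm behind the grasp point. The pads swing forward as they close: fully open they stand 13 mm farther back than shut.
Start: joints at [1.063, 0.22, 1.526, -0, 1.395, -0.126], TCP at [0.233, 0.58, 0.405] pointing down, gripper open.
Joint ranges: [-2.98, 2.98], [-0.91, 2.08], [0.09, 2.57], [-1.24, 4.39], [0.2, 2.65], [-2.68, 2.68]. Speed limits (rad/s): [2.57, 2.57, 3.01, 3.14, 3.14, 3.14].

INTERFACE

Orientations are given as [roll, pitch, yaw] about the fixed x, y, z axes, in that order (R = Rz(yaw) Ry(pitch) Rx(roll)).
In Python, from workcell import state, capture, camera_model, close_job gives the robot as it stands.
- The arm moves only by the tool jog_arm, never from a script. Its argument "moves" is a list of rows, each an object of numbers: "x", "y", "z": the shift along the tool's x, y, z in cm; "rx", "ry", "rz": the turn, a rotation vector about the tool's x, y, z in rad; "jaw": the opening in per cent of the stroke, from 0 (shut) to 100 (fully open). In form: [{"x": .., "y": .., "z": .., "rx": .., "ry": .., "rz": .., "jaw": ..}, ...]. A call has 1 to 10 rows; each row shifts and turns the commanded pose from where the row before left it, along the tool's axes as they then stand; what a row does not reach is not made up. A row lasts 1/8 s, in which the tool goes at most 62.5 mm and 10.7 degrees, less where a joint would pass 70% of its speed; a pose out of reach is approached as far as the arm can. A call with a gripper value outside its range is refused whole. The fingers move at their own pace and stop on an object; "squeeze" is the grip in N (left out, the last holds). Time passes only in rows, so rows that do not move let the fingers close. It gives the time, the measured TCP pose, the force, the opening and the grip force at its end, in the units of the state.
- state(): the state, without advancing time (a new reading comes with each control period).
- capture(name): name is "scene" or "top" or "wrist"; returns the picture (400x640x3 uint8, red, green, blue); there is no depth.
- camera_model(name): a dict with "K" (3x3 intrinsics, pixels), "k1" (the pictures are not rectified: a ray, as slopes to the right and down, at radius r is drawn at 1 + k1 r^2 times it, then the intrinsics apply), "camera_from_world" (4x4, takes a point from world to camera coordinates); the wrist camera has in their place "tool_from_camera" (4x4, takes a point from camera to tool coordinates, whose origin is the TCP and whose axes are the flange's). Camera axes: x right, y down, z forward; pixel columns grow to the right and rows downward; lengths in m; the calibration is good to about 2 mm. A picture is of the moment at which its call begins: read the wrist's pose just before it. camera_model takes no time and is no camera call.
- close_job(): hands the job in; it is judged then, once.
The state is a dict: "t": time; "joint_pos": joint angles; "qvel": joint speeds; "tau": joint torques, N m; "ee_pos": TCP position; "tool_rot": TCP orientation; "force": force on the tool from outside, world axes, zero at the start; "moment": the same for the moment, N m; "gripper_width": opening from 0.0 (shut) to 1.0 (fully open); "grip_force": force on a finger pad.
Only numpy, scipy, OpenCV 4.12 (cv2) and the standard library are available. Lean on these libraries where they do the work, as an engineer would, in place of code of your own. Each camera call takes 0.05 s, during which the arm holds its last target. There are 200 camera calls.

TASK

Put the blade case that stands out on the bench, the spray bottle, the flux bottle and the jar of standoffs back in the grey pocket tray in order of height, one standing upright in each pocket: the tallest next to the tall steel bookend, stepping down to the shortest at the low end stop. The bookend may be at either end of the tray. Do not knock any of the four over, and leave the tape roll, the caliper and the solder spool where they lie.

Things in the scene. Friction and masses are not known exactly. Their poses are not given: they have to be found in the camera images.
- blade_case_mid (a point): Green plastic blade case standing on end on the open bench in front of the robot (not the like one against the back wall), 152 mm tall, 24 x 48 mm in plan (raised ridges 26 x 50). The tallest. The point is its centre, 76 mm above its foot; its x axis runs across the 24 mm thickness, y along the 48 mm width, z up. Grasp it across the 24 mm, in its upper half.
- spray_mid (a point): Round spray bottle with a dark label and a white cap, 33 mm across, 112 mm tall; the second tallest. Straight-sided up to 86 mm above its foot, then a narrow neck and cap. The point is its centre, 56 mm above its foot; z up.
- flux_mid (a point): Round white flux bottle with a pointed cap, 27 mm across, 78 mm tall; the third tallest. Straight-sided up to 58 mm above its foot, then a narrow nozzle. The point is its centre, 39 mm above its foot; z up.
- jar_mid (a point): Small clear round jar of pale standoffs with a black screw cap, 40 mm across, 52 mm tall; the shortest. Straight-sided all the way up. The point is its centre, 26 mm above its foot; z up.
- tray: Grey steel tray fixed to the bench, 72 x 292 mm, 8 mm high, with four equal pockets lined with black rubber. Origin at its middle on the bench top; y runs along the row, x across. Pocket centres: y = -105, -35, +35, +105 mm, x = 0; each is 66 (x) by 67 mm (y) inside, its floor 3 mm above the bench; rims and dividers are 3 mm thick, tops 8 mm above the bench.
- bookend: Tall bookend: dark steel plate with a rounded top, 64 mm wide, 3 mm thick, 107 mm high, fixed at one end of the tray (y = +142.5 or -142.5 mm in the tray's frame). Origin at the bottom of the plate, in its middle.
- end_stop: Low end stop: dark steel plate, 64 mm wide, 3 mm thick, 22 mm high, fixed at the other end of the tray. Origin at the bottom of the plate, in its middle.
- red_tape: Bystander: red tape roll lying flat, 57 mm across, 24 mm high. Origin at the centre of its underside.
- the_caliper: Bystander: digital caliper lying flat, 200 mm long (along its y), 72 mm over the jaws, 12 mm high. Origin at its middle, on the bench.
- spool: Bystander: spool of solder wire lying flat, 46 mm across, 15 mm high. Origin near its middle, on the bench.

How it is judged:
By the outcome, as a careful person would: the job done as asked, in the order asked, and still so for the second after the job is handed in, with the robot touching nothing.
It also fails if it takes over 104 s, if anything falls off the work surface, if the arm or the gripper's body presses on something with over 40 N, if the wrist force passes 120 N, or if a joint passes its speed limit or range.

## Working session

There is one attempt and no reset: what is moved stays moved. The work goes in short steps, Python scripts to look and compute and a tool call to move; the robot and the scene stay as the last step left them, time stands still between calls to the robot, and variables do not carry over. Pictures are saved under pics/ and viewed, at most 14 in all, crops included, and the job is handed in when it is done.

Besides the shell and the picture viewer there is one more tool, called after "Request:" as name(argument=value, ...) on one line, values as JSON. jog_arm: Moves the arm, as the interface text tells. Its arguments: {"type":"object","properties":{"moves":{"type":"array"},"squeeze":{"type":"number"}},"required":["moves"]}

```bash
mkdir -p pics; ls
python3 - <<'E'
from workcell import *
import cv2,numpy as np
for n in("scene","top"):
    im=capture(n); cv2.imwrite(f"pics/{n}0.png",im[:,:,::-1])
    m=camera_model(n);print(n,np.round(m["K"],1).tolist(),m["k1"],np.round(m["camera_from_world"],3).tolist())
s=state();print(s["t"],s["ee_pos"],s["tool_rot"],s["gripper_width"])
print(camera_model("wrist"))
E
```

```text
pics
scene [[498.2, 0.0, 314.6], [0.0, 498.2, 206.4], [0.0, 0.0, 1.0]] 0.004092452436059425 [[0.749, -0.662, -0.018, -0.366], [-0.35, -0.372, -0.86, 0.255], [0.563, 0.65, -0.51, 1.23], [0.0, 0.0, 0.0, 1.0]]
top [[400.6, 0.0, 317.7], [0.0, 400.6, 203.9], [0.0, 0.0, 1.0]] 0.022499355790250156 [[-0.029, -0.999, 0.015, 0.037], [-0.986, 0.026, -0.166, 0.511], [0.165, -0.02, -0.986, 1.035], [0.0, 0.0, 0.0, 1.0]]
0.1 [0.2327532  0.57978641 0.40370347] [-3.13985419e+00 -2.09403835e-04  2.75982403e+00] 1.004401467078449
{'K': array([[311.28320534,   0.        , 317.18057013],
       [  0.        , 311.28320534, 200.05346015],
       [  0.        ,   0.        ,   1.        ]]), 'k1': -0.018221671011074102, 'tool_from_camera': array([[ 4.23085284e-04, -9.48333493e-01, -3.17274970e-01,
         8.19379617e-02],
       [ 9.99999757e-01,  2.25518459e-04,  6.59423191e-04,
         2.55067085e-05],
       [-5.53801736e-04, -3.17275172e-01,  9.48333358e-01,
         3.07782151e-02],
       [ 0.00000000e+00,  0.00000000e+00,  0.00000000e+00,
         1.00000000e+00]])}
```

View pics/scene0.png

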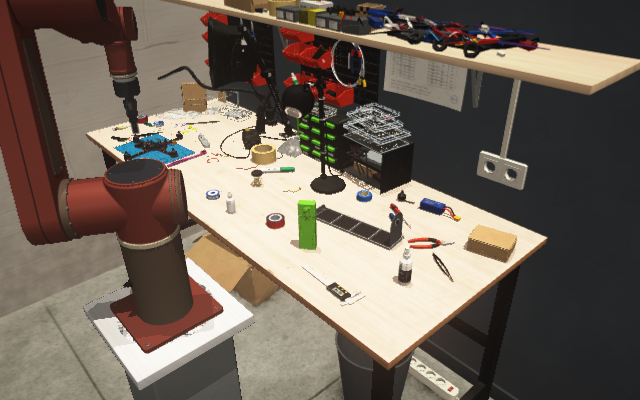

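View pics/top0.png

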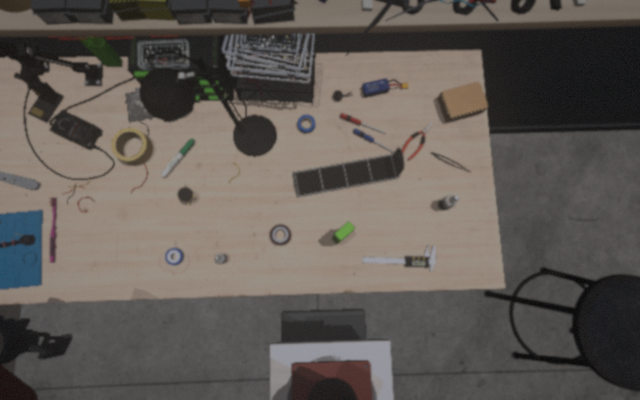

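The scene view shows the green case (308,224), spray bottle (405,267), flux (231,203), jar (257,178), and the tray with its bookend at the right end (397,230). The top view shows the case (344,232), spray (447,202), flux (221,258), jar (187,195), and the tray running from (296,182) to (402,162) with the bookend at the right (-y). I'll look closer at both views.

```bash
cat > h.py <<'E'
from workcell import *
import cv2,numpy as np
from scipy.spatial.transform import Rotation as Ro
def model(n,s=None):
    m=camera_model(n)
    if n=="wrist":
        T=np.eye(4);T[:3,:3]=Ro.from_euler("xyz",s["tool_rot"]).as_matrix();T[:3,3]=s["ee_pos"]
        m["W"]=T@m["tool_from_camera"]
    else: m["W"]=np.linalg.inv(m["camera_from_world"])
    return m
def ray(m,p):
    K=m["K"];d=np.array([(p[0]-K[0,2])/K[0,0],(p[1]-K[1,2])/K[1,1]]);u=d.copy()
    for _ in range(5): u=d/(1+m["k1"]*(u@u))
    return m["W"][:3,3],m["W"][:3,:3]@np.array([*u,1])
def onz(m,p,z):
    o,d=ray(m,p);return o+d*(z-o[2])/d[2]
def proj(m,P):
    c=np.linalg.inv(m["W"])@np.array([*P,1]);u=c[:2]/c[2];u=u*(1+m["k1"]*(u@u));return m["K"][:2,:2]@u+m["K"][:2,2]
E
python3 - <<'E'
from h import *
t=cv2.imread("pics/top0.png");s=cv2.imread("pics/scene0.png")
a=cv2.resize(t[130:280,160:480],None,fx=2.5,fy=2.5,interpolation=3)
cv2.imwrite("pics/c1.png",a)
b=cv2.resize(s[160:310,190:460],None,fx=2.9,fy=2.9,interpolation=3)
cv2.imwrite("pics/c2.png",b)
m=model("top")
for n,p,z in[("case",(344,232),.1),("spray",(447,202),.1),("flux",(221,258),.05),("jar",(187,195),.05),("trayL",(295,183),0),("trayR",(402,163),0)]:print(n,onz(m,p,z).round(3))
E
```

```text
case [ 0.429 -0.04   0.1  ]
spray [ 0.499 -0.306  0.1  ]
flux [0.375 0.278 0.05 ]
jar [0.544 0.37  0.05 ]
trayL [0.581 0.084 0.   ]
trayR [ 0.631 -0.222  0.   ]
```

View pics/c1.png

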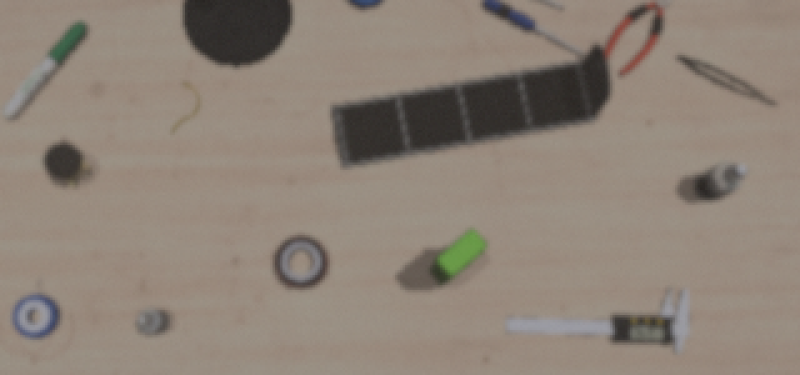

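View pics/c2.png

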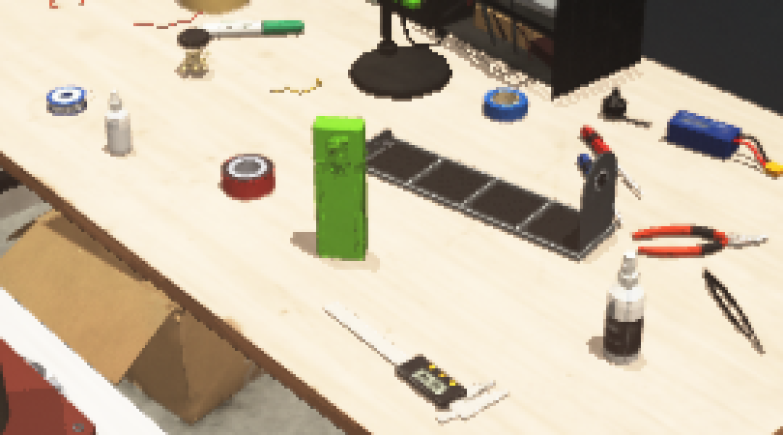

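The crops show the tray corners at about (293,172), (298,196) and (399,178) in the top view, with the bookend at the -y end. The jar has a dark cap and the case is turned about 35° in the image. Next step is measuring.

Run:
```python
from h import *
t=cv2.imread("pics/top0.png");s=cv2.imread("pics/scene0.png")
mt=model("top");ms=model("scene")
c=lambda x,y:(160+x/2.5,130+y/2.5)
d=lambda x,y:(190+x/2.9,160+y/2.9)
def tri(p,q):
    o1,d1=ray(mt,p);o2,d2=ray(ms,q);A=np.stack([d1,-d2],1);k=np.linalg.lstsq(A,o2-o1,rcond=None)[0]
    a=o1+d1*k[0];b=o2+d2*k[1];return ((a+b)/2).round(3),np.linalg.norm(a-b).round(3)
# case: bright green top
hsv=cv2.cvtColor(t,cv2.COLOR_BGR2HSV);g=cv2.inRange(hsv,(35,110,120),(80,255,255));g[:, :300]=0;g[:200]=0
cn=max(cv2.findContours(g,0,2)[0],key=cv2.contourArea);r=cv2.minAreaRect(cn);print(r)
bx=np.array([onz(mt,p,.152) for p in cv2.boxPoints(r)]);print("case top",bx.mean(0).round(4));e=[bx[1]-bx[0],bx[2]-bx[1]]
print([ (np.linalg.norm(v).round(3),np.arctan2(v[1],v[0]).round(3)) for v in e])
print("case foot scene",onz(ms,d(341,255),0).round(3))
print("jar cap top",onz(mt,c(63,161),.052).round(3),"scene",onz(ms,d(193,37),.05).round(3), onz(ms,d(193,74),0).round(3))
print("flux",tri(c(146,321),d(116,97)),onz(ms,d(119,152),0).round(3))
print("spray tip",tri(c(740,170),d(629,257)),onz(ms,d(624,357),0).round(3))
L1,L2,R2=[onz(mt,c(*p),.008) for p in[(332,106),(344,165),(598,120)]];print("tray",L1.round(3),L2.round(3),R2.round(3))
print("scene trayR near",onz(ms,d(577,258),0).round(3),"lamp",onz(ms,d(400,72),.01).round(3),tri(c(740,170),d(629,257)))
```

```text
((344.0000305175781, 230.50003051757812), (9.192387580871582, 17.677669525146484), 45.0)
case top [ 0.428  -0.0362  0.152 ]
[(np.float64(0.043), np.float64(-0.816)), (np.float64(0.022), np.float64(-2.393))]
case foot scene [ 0.427 -0.04   0.   ]
jar cap top [0.545 0.374 0.052] scene [0.547 0.373 0.05 ] [0.544 0.374 0.   ]
flux (array([0.375, 0.279, 0.071]), np.float64(0.004)) [0.374 0.281 0.   ]
spray tip (array([ 0.508, -0.328,  0.108]), np.float64(0.003)) [ 0.51  -0.333  0.   ]
tray [0.61  0.089 0.008] [0.542 0.077 0.008] [ 0.586 -0.209  0.008]
scene trayR near [ 0.595 -0.203  0.   ] lamp [0.72  0.189 0.01 ] (array([ 0.508, -0.328,  0.108]), np.float64(0.003))
```

Request:
jog_arm(moves=[{"rz":0.173,"jaw":100},{"rz":0.173},{"rz":0.173},{"rz":0.173},{"rz":0.173},{"rz":0.173},{"x":-3.1,"y":3.5},{"x":-3.1,"y":3.5},{"x":-3.1,"y":3.5},{"x":-3.1,"y":3.5}], squeeze=30)

```text
invalid input
```

Request:
jog_arm(moves=[{"x":-3.1,"y":3.5},{"x":-3.1,"y":3.5},{"x":-3.1,"y":3.5},{"x":-3.1,"y":3.5},{"z":4},{"z":4},{}])

```text
invalid input
```

```bash
cat >> h.py <<'E'
def delta(target,s=None):
    s=s or state();R=Ro.from_euler("xyz",s["tool_rot"]).as_matrix()
    print("ee",s["ee_pos"].round(4),"rot",s["tool_rot"].round(3),"tool cm",(100*R.T@(np.array(target)-s["ee_pos"])).round(2))
E
python3 - <<'E'
from h import *
s=state();im=capture("wrist");cv2.imwrite("pics/w1.png",im[:,:,::-1]);print(s["t"])
delta((.545,.374,.19),s);m=model("wrist",s);print(proj(m,(.545,.374,.052)),proj(m,s["ee_pos"]-[0,0,.155]))
E
```

```text
0.1
ee [0.2328 0.5798 0.4037] rot [-3.14 -0.    2.76] tool cm [-36.65  -7.43  21.38]
[265.83316787 423.20002085] [317.48421022 282.89742205]
```

View pics/w1.png

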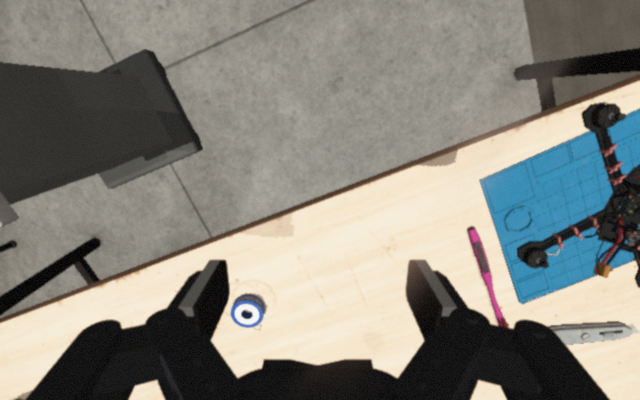

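The jog was refused as "invalid input", so the arm is still at the start. The wrist view shows the fingers at (215,290) and (425,290) and the blue spool at (248,312). I'll retry with all the keys in every row.

Request:
jog_arm(moves=[{"x":0,"y":0,"z":0,"rx":0,"ry":0,"rz":0.173,"jaw":100},{"x":0,"y":0,"z":0,"rx":0,"ry":0,"rz":0.173,"jaw":100},{"x":0,"y":0,"z":0,"rx":0,"ry":0,"rz":0.173,"jaw":100},{"x":0,"y":0,"z":0,"rx":0,"ry":0,"rz":0.173,"jaw":100},{"x":0,"y":0,"z":0,"rx":0,"ry":0,"rz":0.173,"jaw":100},{"x":0,"y":0,"z":0,"rx":0,"ry":0,"rz":0.173,"jaw":100},{"x":-3.1,"y":3.5,"z":0,"rx":0,"ry":0,"rz":0,"jaw":100},{"x":-3.1,"y":3.5,"z":0,"rx":0,"ry":0,"rz":0,"jaw":100},{"x":-3.1,"y":3.5,"z":0,"rx":0,"ry":0,"rz":0,"jaw":100},{"x":-3.1,"y":3.5,"z":0,"rx":0,"ry":0,"rz":0,"jaw":100}], squeeze=30)

```text
t: 1.4
ee_pos: [0.3909, 0.4775, 0.4044]
tool_rot: [-3.141, 0.0, 1.722]
force: [-0.1, 0.2, -0.5]
gripper_width: 1.001
grip_force: 0.0
```

Request:
jog_arm(moves=[{"x":-3.1,"y":3.5},{"x":-3.1,"y":3.5},{"x":-3.1,"y":3.5},{"x":-3.0,"y":3.4},{"z":4},{"z":4},{"z":0}], squeeze=30)

```text
invalid input
```

Run:
```python
from h import *
s=state();im=capture("wrist");cv2.imwrite("pics/w2.png",im[:,:,::-1]);print(s["t"])
delta((.545,.374,.19),s);m=model("wrist",s);print(proj(m,(.545,.374,.052)),proj(m,s["ee_pos"]-[0,0,.155]))
```

```text
1.4
ee [0.3909 0.4775 0.4044] rot [-3.141  0.     1.722] tool cm [-12.55  13.68  21.43]
[431.73357198 279.29614691] [317.9558377  282.58591022]
```

View pics/w2.png

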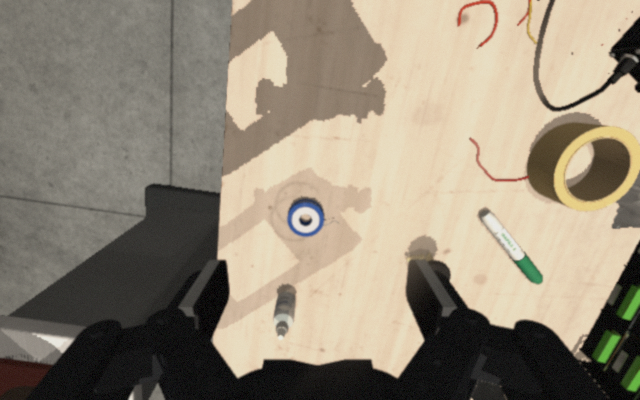

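Request:
jog_arm(moves=[{"x":-3.1,"y":3.4,"z":0,"rx":0,"ry":0,"rz":0,"jaw":100},{"x":-3.1,"y":3.4,"z":0,"rx":0,"ry":0,"rz":0,"jaw":100},{"x":-3.1,"y":3.4,"z":0,"rx":0,"ry":0,"rz":0,"jaw":100},{"x":-3.1,"y":3.4,"z":3,"rx":0,"ry":0,"rz":0,"jaw":100},{"x":0,"y":0,"z":4,"rx":0,"ry":0,"rz":0,"jaw":100},{"x":0,"y":0,"z":4,"rx":0,"ry":0,"rz":0,"jaw":100},{"x":0,"y":0,"z":0,"rx":0,"ry":0,"rz":0,"jaw":100}])

```text
t: 2.33
ee_pos: [0.5414, 0.3754, 0.2899]
tool_rot: [-3.133, 0.003, 1.721]
force: [0.6, -0.2, 1.1]
gripper_width: 1.001
grip_force: 0.0
```

Run:
```python
from h import *
s=state();im=capture("wrist");cv2.imwrite("pics/w3.png",im[:,:,::-1]);print(s["t"])
delta((.545,.374,.19),s);m=model("wrist",s);print(proj(m,(.545,.374,.052)),proj(m,s["ee_pos"]-[0,0,.155]))
```

```text
2.325
ee [0.5414 0.3754 0.2899] rot [-3.133e+00  3.000e-03  1.721e+00] tool cm [-0.16  0.42  9.99]
[325.04339872 218.3352255 ] [320.7197571  281.81614501]
```

View pics/w3.png

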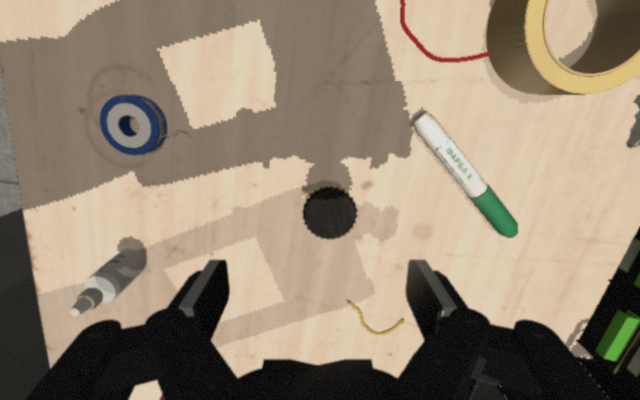

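The wrist view shows the jar cap at (330,212), the flux tip at (75,312) and its foot near (130,250).

Run:
```python
from h import *
s=state();m=model("wrist",s);j=onz(m,(330,212),.052);print("jar",j,"flux tip",onz(m,(75,312),.078))
delta((j[0],j[1],.188),s)
```

```text
jar [0.55000469 0.37942272 0.052     ] flux tip [0.37809883 0.28467609 0.078     ]
ee [0.5423 0.3761 0.293 ] rot [-3.138e+00  1.000e-03  1.722e+00] tool cm [ 0.23  0.85 10.5 ]
```

Request:
jog_arm(moves=[{"x":0.1,"y":0.5,"z":2.5,"rx":0,"ry":0,"rz":0,"jaw":100},{"x":0,"y":0,"z":3,"rx":0,"ry":0,"rz":0,"jaw":100},{"x":0,"y":0,"z":3,"rx":0,"ry":0,"rz":0,"jaw":100},{"x":0,"y":0,"z":2,"rx":0,"ry":0,"rz":0,"jaw":100},{"x":0,"y":0,"z":0,"rx":0,"ry":0,"rz":0,"jaw":60},{"x":0,"y":0,"z":0,"rx":0,"ry":0,"rz":0,"jaw":50},{"x":0,"y":0,"z":0,"rx":0,"ry":0,"rz":0,"jaw":40},{"x":0,"y":0,"z":0,"rx":0,"ry":0,"rz":0,"jaw":30},{"x":0,"y":0,"z":0,"rx":0,"ry":0,"rz":0,"jaw":30},{"x":0,"y":0,"z":0,"rx":0,"ry":0,"rz":0,"jaw":30}], squeeze=30)

```text
t: 3.62
ee_pos: [0.5487, 0.3786, 0.1919]
tool_rot: [3.138, -0.001, 1.722]
force: [-0.5, -0.1, 6.4]
gripper_width: 0.459
grip_force: 30.8
```

Run:
```python
from h import *
mt=model("top");ms=model("scene")
for z in(.2,.3,.4,.5):
    P=onz(mt,(165,95),z);print(P.round(3),proj(ms,P).round())
delta((.584,.043,.30))
```

```text
[0.757 0.38  0.2  ] [299. 117.]
[0.71  0.343 0.3  ] [295.  95.]
[0.664 0.306 0.4  ] [290.  71.]
[0.617 0.269 0.5  ] [284.  43.]
ee [0.5487 0.3786 0.1919] rot [ 3.138e+00 -1.000e-03  1.722e+00] tool cm [-33.69  -1.52 -10.86]
```

Request:
jog_arm(moves=[{"x":0,"y":0,"z":-2,"rx":0,"ry":0,"rz":0,"jaw":30},{"x":0,"y":0,"z":-3,"rx":0,"ry":0,"rz":0,"jaw":30},{"x":-3.6,"y":-0.2,"z":-2,"rx":0,"ry":0,"rz":0,"jaw":30},{"x":-4.3,"y":-0.2,"z":0,"rx":0,"ry":0,"rz":0,"jaw":30},{"x":-4.3,"y":-0.2,"z":0,"rx":0,"ry":0,"rz":0,"jaw":30},{"x":-4.3,"y":-0.2,"z":0,"rx":0,"ry":0,"rz":0,"jaw":30},{"x":-4.3,"y":-0.2,"z":0,"rx":0,"ry":0,"rz":0,"jaw":30},{"x":-4.3,"y":-0.2,"z":0,"rx":0,"ry":0,"rz":0,"jaw":30},{"x":-4.3,"y":-0.2,"z":0,"rx":0,"ry":0,"rz":0,"jaw":30},{"x":-4.3,"y":-0.1,"z":0,"rx":0,"ry":0,"rz":0,"jaw":30}])

```text
t: 4.88
ee_pos: [0.5838, 0.0413, 0.261]
tool_rot: [3.14, 0.0, 1.722]
force: [0.2, 0.1, -1.4]
gripper_width: 0.458
grip_force: 30.4
```

Run:
```python
from h import *
capture("wrist");capture("wrist");s=state();im=capture("wrist");print(s["t"],s["gripper_width"])
delta((.584,.043,.194),s);m=model("wrist",s)
im=im[:,:,::-1].copy();cv2.imwrite("pics/w4.png",im)
for k in(105,35,-35,-105):
    p=proj(m,(.5996-.151*k/1e3,-.0605+.9885*k/1e3,.003));print(p.round())
```

```text
4.975 0.4620053092483144
ee [0.5843 0.0389 0.2611] rot [3.140e+00 2.000e-03 1.718e+00] tool cm [0.42 0.02 6.71]
[317. 201.]
[317. 280.]
[318. 346.]
[318. 401.]
```

View pics/w4.png

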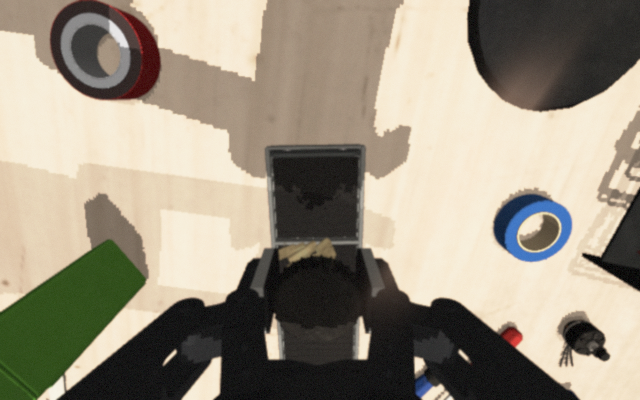

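The far pocket spans (268–365, 152–243), centred near (317,198). That matches the predicted (317,201), so I'll lower the jar.

Request:
jog_arm(moves=[{"x":0.4,"y":0,"z":2,"rx":0,"ry":0,"rz":0,"jaw":30},{"x":0,"y":0,"z":2,"rx":0,"ry":0,"rz":0,"jaw":30},{"x":0,"y":0,"z":1.5,"rx":0,"ry":0,"rz":0,"jaw":30},{"x":0,"y":0,"z":0.6,"rx":0,"ry":0,"rz":0,"jaw":30},{"x":0,"y":0,"z":0.4,"rx":0,"ry":0,"rz":0,"jaw":30},{"x":0,"y":0,"z":0,"rx":0,"ry":0,"rz":0,"jaw":30},{"x":0,"y":0,"z":0,"rx":0,"ry":0,"rz":0,"jaw":30}])

```text
t: 5.9
ee_pos: [0.5834, 0.0466, 0.1951]
tool_rot: [3.14, 0.0, 1.722]
force: [0.3, 0.5, -1.4]
gripper_width: 0.457
grip_force: 30.6
```

Request:
jog_arm(moves=[{"x":0,"y":0,"z":0.25,"rx":0,"ry":0,"rz":0,"jaw":30},{"x":0,"y":0,"z":0,"rx":0,"ry":0,"rz":0,"jaw":30},{"x":0,"y":0,"z":0,"rx":0,"ry":0,"rz":0,"jaw":55},{"x":0,"y":0,"z":0,"rx":0,"ry":0,"rz":0,"jaw":80},{"x":0,"y":0,"z":0,"rx":0,"ry":0,"rz":0,"jaw":80},{"x":0,"y":0,"z":0,"rx":0,"ry":0,"rz":0,"jaw":80},{"x":0,"y":0,"z":-2,"rx":0,"ry":0,"rz":0,"jaw":80},{"x":0,"y":0,"z":-3,"rx":0,"ry":0,"rz":0,"jaw":80},{"x":0,"y":0,"z":-3,"rx":0,"ry":0,"rz":0,"jaw":100},{"x":0,"y":0,"z":-2,"rx":0,"ry":0,"rz":0,"jaw":100}])

```text
t: 7.15
ee_pos: [0.5837, 0.0466, 0.2953]
tool_rot: [3.138, 0.001, 1.722]
force: [1.0, -0.8, -0.3]
gripper_width: 0.999
grip_force: 0.0
```

Request:
jog_arm(moves=[{"x":3.8,"y":-2.4,"z":0,"rx":0,"ry":0,"rz":0,"jaw":100},{"x":3.8,"y":-2.4,"z":0,"rx":0,"ry":0,"rz":0,"jaw":100},{"x":3.8,"y":-2.4,"z":0,"rx":0,"ry":0,"rz":0,"jaw":100},{"x":3.8,"y":-2.4,"z":0,"rx":0,"ry":0,"rz":0,"jaw":100},{"x":3.8,"y":-2.4,"z":0,"rx":0,"ry":0,"rz":0,"jaw":100},{"x":3.8,"y":-2.4,"z":0,"rx":0,"ry":0,"rz":0,"jaw":100},{"x":3.7,"y":-2.3,"z":0,"rx":0,"ry":0,"rz":0,"jaw":100},{"x":0,"y":0,"z":0,"rx":0,"ry":0,"rz":0,"jaw":100},{"x":0,"y":0,"z":0,"rx":0,"ry":0,"rz":0,"jaw":100}])

```text
t: 8.28
ee_pos: [0.3783, 0.2834, 0.2927]
tool_rot: [3.141, 0.0, 1.723]
force: [0.1, -0.0, 0.1]
gripper_width: 0.999
grip_force: 0.0
```

Run:
```python
from h import *
s=state();im=capture("wrist");print(s["t"])
delta((.378,.284,.197),s);m=model("wrist",s)
cv2.imwrite("pics/w5.png",im[:,:,::-1])
print(proj(m,(.378,.284,.078)),proj(m,(.378,.284,0)))
```

```text
8.275
ee [0.3783 0.2834 0.2927] rot [3.141 0.    1.723] tool cm [ 0.06 -0.03  9.57]
[316.96155922 229.0923076 ] [316.87301136 193.19974542]
```

View pics/w5.png

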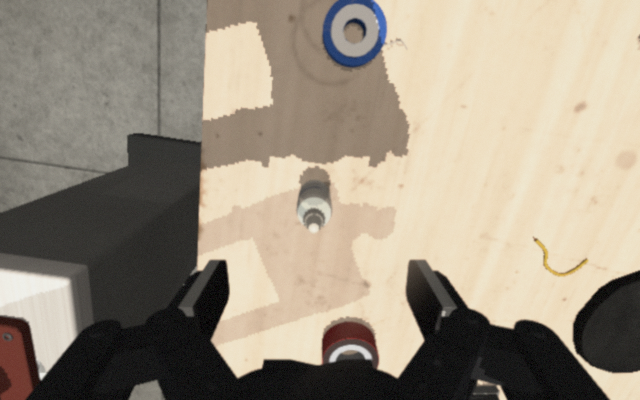

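The flux tip is at (313,228), against a predicted (317,229), so it sits between the open fingers.

Request:
jog_arm(moves=[{"x":0.1,"y":-0.25,"z":2.5,"rx":0,"ry":0,"rz":0,"jaw":100},{"x":0,"y":0,"z":3,"rx":0,"ry":0,"rz":0,"jaw":100},{"x":0,"y":0,"z":2.5,"rx":0,"ry":0,"rz":0,"jaw":100},{"x":0,"y":0,"z":1.5,"rx":0,"ry":0,"rz":0,"jaw":80},{"x":0,"y":0,"z":0,"rx":0,"ry":0,"rz":0,"jaw":50},{"x":0,"y":0,"z":0,"rx":0,"ry":0,"rz":0,"jaw":40},{"x":0,"y":0,"z":0,"rx":0,"ry":0,"rz":0,"jaw":30},{"x":0,"y":0,"z":0,"rx":0,"ry":0,"rz":0,"jaw":20},{"x":0,"y":0,"z":0,"rx":0,"ry":0,"rz":0,"jaw":15},{"x":0,"y":0,"z":0,"rx":0,"ry":0,"rz":0,"jaw":15}], squeeze=30)

```text
t: 9.57
ee_pos: [0.3762, 0.2844, 0.1984]
tool_rot: [3.139, -0.0, 1.722]
force: [-0.4, -1.9, 6.0]
gripper_width: 0.311
grip_force: 29.4
```

Run:
```python
from h import *
s=state();print(s["gripper_width"],s["grip_force"]);delta((.594,-.026,.30),s)
```

```text
0.31078141867005643 29.391363859176636
ee [0.3762 0.2844 0.1984] rot [ 3.139 -0.     1.722] tool cm [-33.96  16.88 -10.14]
```

Request:
jog_arm(moves=[{"x":0,"y":0,"z":-3,"rx":0,"ry":0,"rz":0,"jaw":15},{"x":0,"y":0,"z":-4,"rx":0,"ry":0,"rz":0,"jaw":15},{"x":-2,"y":1,"z":-3,"rx":0,"ry":0,"rz":0,"jaw":15},{"x":-4.5,"y":2.3,"z":0,"rx":0,"ry":0,"rz":0,"jaw":15},{"x":-4.5,"y":2.3,"z":0,"rx":0,"ry":0,"rz":0,"jaw":15},{"x":-4.5,"y":2.3,"z":0,"rx":0,"ry":0,"rz":0,"jaw":15},{"x":-4.5,"y":2.3,"z":0,"rx":0,"ry":0,"rz":0,"jaw":15},{"x":-4.5,"y":2.3,"z":0,"rx":0,"ry":0,"rz":0,"jaw":15},{"x":-4.5,"y":2.2,"z":0,"rx":0,"ry":0,"rz":0,"jaw":15},{"x":-4.9,"y":2.2,"z":0,"rx":0,"ry":0,"rz":0,"jaw":15}])

```text
t: 10.82
ee_pos: [0.5942, -0.0268, 0.2971]
tool_rot: [3.142, -0.0, 1.722]
force: [0.7, 0.9, -0.3]
gripper_width: 0.307
grip_force: 29.7
```

Run:
```python
from h import *
capture("wrist");capture("wrist");s=state();im=capture("wrist");print(s["t"],s["gripper_width"])
delta((.594,-.026,.202),s);cv2.imwrite("pics/w6.png",im[:,:,::-1])
```

```text
10.925 0.30683731358642546
ee [ 0.5955 -0.0297  0.2975] rot [3.140e+00 2.000e-03 1.718e+00] tool cm [ 0.41 -0.11  9.54]
```

View pics/w6.png

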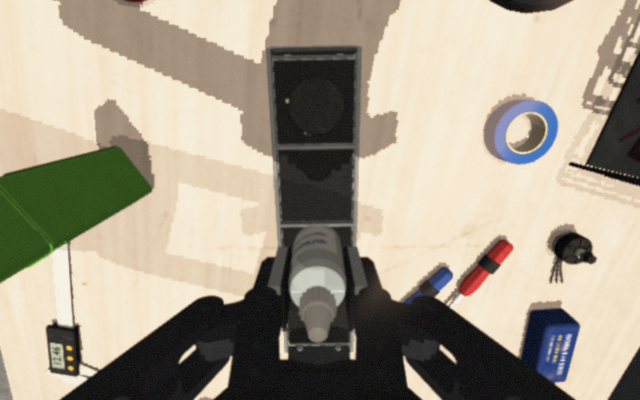

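The jar stands in the end pocket at (316,105). The flux bottle is held upright over the second pocket, whose rows run 148–225.

Request:
jog_arm(moves=[{"x":0.3,"y":-0.1,"z":3,"rx":0,"ry":0,"rz":0,"jaw":15},{"x":0,"y":0,"z":3,"rx":0,"ry":0,"rz":0,"jaw":15},{"x":0,"y":0,"z":2,"rx":0,"ry":0,"rz":0,"jaw":15},{"x":0,"y":0,"z":1,"rx":0,"ry":0,"rz":0,"jaw":15},{"x":0,"y":0,"z":0.5,"rx":0,"ry":0,"rz":0,"jaw":15},{"x":0,"y":0,"z":0,"rx":0,"ry":0,"rz":0,"jaw":15},{"x":0,"y":0,"z":0,"rx":0,"ry":0,"rz":0,"jaw":15}])

```text
t: 11.85
ee_pos: [0.5927, -0.0229, 0.2032]
tool_rot: [3.14, 0.0, 1.722]
force: [0.5, 0.2, -1.1]
gripper_width: 0.305
grip_force: 29.8
```

Request:
jog_arm(moves=[{"x":0,"y":0,"z":0.25,"rx":0,"ry":0,"rz":0,"jaw":15},{"x":0,"y":0,"z":0,"rx":0,"ry":0,"rz":0,"jaw":15},{"x":0,"y":0,"z":0,"rx":0,"ry":0,"rz":0,"jaw":40},{"x":0,"y":0,"z":0,"rx":0,"ry":0,"rz":0,"jaw":70},{"x":0,"y":0,"z":0,"rx":0,"ry":0,"rz":0,"jaw":80},{"x":0,"y":0,"z":0,"rx":0,"ry":0,"rz":0,"jaw":80},{"x":0,"y":0,"z":-2,"rx":0,"ry":0,"rz":0,"jaw":80},{"x":0,"y":0,"z":-3.5,"rx":0,"ry":0,"rz":0,"jaw":80},{"x":0,"y":0,"z":-4,"rx":0,"ry":0,"rz":0,"jaw":100},{"x":0,"y":0,"z":-4,"rx":0,"ry":0,"rz":0,"jaw":100}])

```text
t: 13.1
ee_pos: [0.5921, -0.0228, 0.3376]
tool_rot: [3.14, 0.0, 1.722]
force: [0.1, 0.0, -0.1]
gripper_width: 0.998
grip_force: 0.0
```

Request:
jog_arm(moves=[{"x":-4.2,"y":-1.8,"z":0,"rx":0,"ry":0,"rz":0,"jaw":100},{"x":-4.2,"y":-1.8,"z":0,"rx":0,"ry":0,"rz":0,"jaw":100},{"x":-4.2,"y":-1.9,"z":0,"rx":0,"ry":0,"rz":0,"jaw":100},{"x":-4.2,"y":-1.9,"z":0,"rx":0,"ry":0,"rz":0,"jaw":100},{"x":-4.2,"y":-1.9,"z":0,"rx":0,"ry":0,"rz":0,"jaw":100},{"x":-4.2,"y":-1.9,"z":0,"rx":0,"ry":0,"rz":0,"jaw":100},{"x":-4.0,"y":-1.8,"z":0,"rx":0,"ry":0,"rz":0,"jaw":100},{"x":0,"y":0,"z":0,"rx":0,"ry":0,"rz":0,"jaw":100},{"x":0,"y":0,"z":0,"rx":0,"ry":0,"rz":0,"jaw":100}])

```text
t: 14.22
ee_pos: [0.5076, -0.3308, 0.3356]
tool_rot: [3.141, 0.0, 1.721]
force: [-0.7, 0.2, -0.4]
gripper_width: 0.994
grip_force: 0.0
```

Run:
```python
from h import *
s=state();im=capture("wrist");print(s["t"])
delta((.509,-.331,.22),s);m=model("wrist",s)
cv2.imwrite("pics/w7.png",im[:,:,::-1])
print(proj(m,(.509,-.331,.112)),proj(m,(.509,-.331,0)))
```

```text
14.225
ee [ 0.5076 -0.3308  0.3356] rot [3.141 0.    1.721] tool cm [-0.04  0.13 11.56]
[319.27787232 225.06087281] [318.38181695 181.59687606]
```

View pics/w7.png

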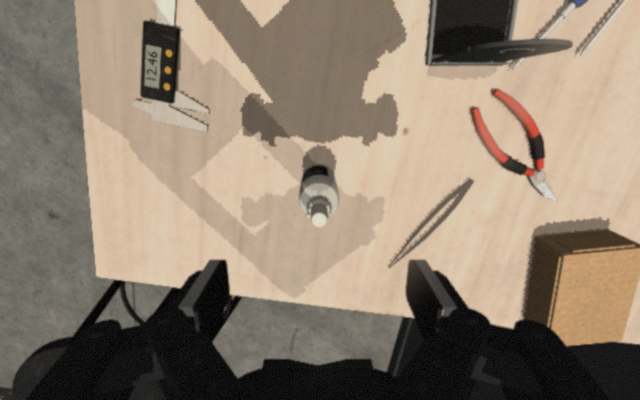

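The spray cap tip is at (319,217), against a predicted (319,225), so I need to shift about +5 mm in tool x.

Request:
jog_arm(moves=[{"x":0.5,"y":0.05,"z":3,"rx":0,"ry":0,"rz":0,"jaw":100},{"x":0,"y":0,"z":3.5,"rx":0,"ry":0,"rz":0,"jaw":100},{"x":0,"y":0,"z":3,"rx":0,"ry":0,"rz":0,"jaw":100},{"x":0,"y":0,"z":1.7,"rx":0,"ry":0,"rz":0,"jaw":80},{"x":0,"y":0,"z":0,"rx":0,"ry":0,"rz":0,"jaw":60},{"x":0,"y":0,"z":0,"rx":0,"ry":0,"rz":0,"jaw":45},{"x":0,"y":0,"z":0,"rx":0,"ry":0,"rz":0,"jaw":35},{"x":0,"y":0,"z":0,"rx":0,"ry":0,"rz":0,"jaw":25},{"x":0,"y":0,"z":0,"rx":0,"ry":0,"rz":0,"jaw":20},{"x":0,"y":0,"z":0,"rx":0,"ry":0,"rz":0,"jaw":20}], squeeze=30)

```text
t: 15.52
ee_pos: [0.5079, -0.3266, 0.2245]
tool_rot: [3.139, 0.002, 1.722]
force: [0.2, 0.3, 5.9]
gripper_width: 0.381
grip_force: 30.1
```

Run:
```python
from h import *
s=state();print(s["gripper_width"],s["grip_force"]);delta((.605,-.095,.36),s)
```

```text
0.38092635899807825 30.078168511390686
ee [ 0.5079 -0.3266  0.2245] rot [3.139e+00 2.000e-03 1.722e+00] tool cm [ 21.41  13.11 -13.57]
```

Request:
jog_arm(moves=[{"x":0,"y":0,"z":-3,"rx":0,"ry":0,"rz":0,"jaw":20},{"x":0,"y":0,"z":-4,"rx":0,"ry":0,"rz":0,"jaw":20},{"x":0,"y":0,"z":-4,"rx":0,"ry":0,"rz":0,"jaw":20},{"x":2,"y":1.2,"z":-2.5,"rx":0,"ry":0,"rz":0,"jaw":20},{"x":4,"y":2.4,"z":0,"rx":0,"ry":0,"rz":0,"jaw":20},{"x":4,"y":2.4,"z":0,"rx":0,"ry":0,"rz":0,"jaw":20},{"x":4,"y":2.4,"z":0,"rx":0,"ry":0,"rz":0,"jaw":20},{"x":4,"y":2.4,"z":0,"rx":0,"ry":0,"rz":0,"jaw":20},{"x":3.4,"y":2.3,"z":0,"rx":0,"ry":0,"rz":0,"jaw":20},{"x":0,"y":0,"z":0,"rx":0,"ry":0,"rz":0,"jaw":20}])

```text
t: 16.77
ee_pos: [0.6052, -0.0922, 0.3577]
tool_rot: [3.141, -0.001, 1.726]
force: [0.3, -0.4, -0.9]
gripper_width: 0.375
grip_force: 30.0
```

Run:
```python
from h import *
capture("wrist");s=state();print(s["t"],s["gripper_width"])
delta((.605,-.095,.2275),s);m=model("wrist",s)
cv2.imwrite("pics/w8.png",capture("wrist")[:,:,::-1]);print(proj(m,(.594,-.026,.078)))
```

```text
16.825 0.37692463944911336
ee [ 0.6048 -0.0936  0.3576] rot [-3.141  0.     1.724] tool cm [-1.400e-01  1.000e-02  1.301e+01]
[317.22538734 114.33539932]
```

View pics/w8.png

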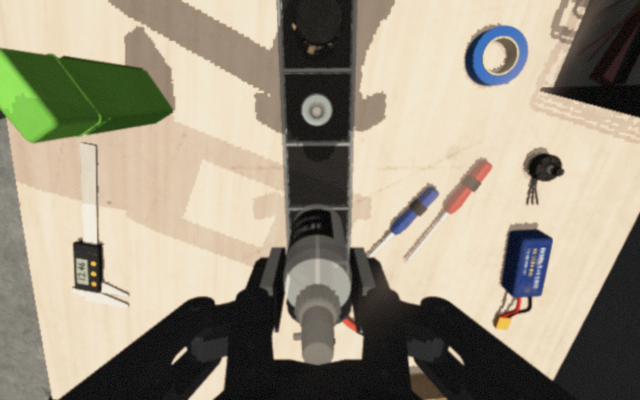

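The flux bottle stands in its pocket at (317,108) and the jar is behind it. The third pocket is free below, so I'll lower the spray bottle.

Request:
jog_arm(moves=[{"x":-0.1,"y":0,"z":3.5,"rx":0,"ry":0,"rz":0,"jaw":20},{"x":0,"y":0,"z":4,"rx":0,"ry":0,"rz":0,"jaw":20},{"x":0,"y":0,"z":3,"rx":0,"ry":0,"rz":0,"jaw":20},{"x":0,"y":0,"z":1.5,"rx":0,"ry":0,"rz":0,"jaw":20},{"x":0,"y":0,"z":0.7,"rx":0,"ry":0,"rz":0,"jaw":20},{"x":0,"y":0,"z":0.3,"rx":0,"ry":0,"rz":0,"jaw":20},{"x":0,"y":0,"z":0,"rx":0,"ry":0,"rz":0,"jaw":20},{"x":0,"y":0,"z":0,"rx":0,"ry":0,"rz":0,"jaw":20}])

```text
t: 17.88
ee_pos: [0.6052, -0.0958, 0.2288]
tool_rot: [3.14, 0.001, 1.722]
force: [0.1, -0.8, -1.5]
gripper_width: 0.372
grip_force: 30.0
```

Request:
jog_arm(moves=[{"x":0,"y":0,"z":0.2,"rx":0,"ry":0,"rz":0,"jaw":20},{"x":0,"y":0,"z":0,"rx":0,"ry":0,"rz":0,"jaw":20},{"x":0,"y":0,"z":0,"rx":0,"ry":0,"rz":0,"jaw":45},{"x":0,"y":0,"z":0,"rx":0,"ry":0,"rz":0,"jaw":70},{"x":0,"y":0,"z":0,"rx":0,"ry":0,"rz":0,"jaw":80},{"x":0,"y":0,"z":0,"rx":0,"ry":0,"rz":0,"jaw":80},{"x":0,"y":0,"z":-3,"rx":0,"ry":0,"rz":0,"jaw":80},{"x":0,"y":0,"z":-5,"rx":0,"ry":0,"rz":0,"jaw":80},{"x":0,"y":0,"z":-5,"rx":0,"ry":0,"rz":0,"jaw":100},{"x":0,"y":0,"z":-5,"rx":0,"ry":0,"rz":0,"jaw":100}])

```text
t: 19.12
ee_pos: [0.6045, -0.0957, 0.4072]
tool_rot: [-3.141, -0.0, 1.722]
force: [0.0, -0.0, -0.2]
gripper_width: 0.999
grip_force: 0.0
```

Request:
jog_arm(moves=[{"x":2,"y":-4.1,"z":0,"rx":0,"ry":0,"rz":0,"jaw":100},{"x":2,"y":-4.1,"z":0,"rx":0,"ry":0,"rz":0,"jaw":100},{"x":2,"y":-4.1,"z":0,"rx":0,"ry":0,"rz":0,"jaw":100},{"x":2,"y":-4.1,"z":0,"rx":0,"ry":0,"rz":0,"jaw":100},{"x":0,"y":0,"z":0,"rx":0,"ry":0,"rz":-0.15,"jaw":100},{"x":0,"y":0,"z":0,"rx":0,"ry":0,"rz":-0.15,"jaw":100},{"x":0,"y":0,"z":0,"rx":0,"ry":0,"rz":-0.15,"jaw":100},{"x":0,"y":0,"z":0,"rx":0,"ry":0,"rz":-0.15,"jaw":100},{"x":0,"y":0,"z":0,"rx":0,"ry":0,"rz":0,"jaw":100},{"x":0,"y":0,"z":0,"rx":0,"ry":0,"rz":0,"jaw":100}])

```text
t: 20.38
ee_pos: [0.4306, -0.0413, 0.4057]
tool_rot: [3.142, -0.0, 2.319]
force: [0.1, -0.2, 0.7]
gripper_width: 1.001
grip_force: 0.0
```

Run:
```python
from h import *
s=state();im=capture("wrist");print(s["t"])
delta((.428,-.037,.28),s);m=model("wrist",s)
b=im[:,:,::-1].copy()
hsv=cv2.cvtColor(b,cv2.COLOR_BGR2HSV);g=cv2.inRange(hsv,(35,100,60),(80,255,255))
cn=max(cv2.findContours(g,0,2)[0],key=cv2.contourArea);print(cv2.approxPolyDP(cn,4,True)[:,0].tolist())
print(proj(m,(.428,-.037,.152)),proj(m,(.428,-.037,0)))
cv2.imwrite("pics/w9.png",b)
```

```text
20.375
ee [ 0.4306 -0.0413  0.4057] rot [ 3.142 -0.     2.319] tool cm [ 0.49  0.11 12.57]
[[312, 152], [305, 169], [302, 227], [327, 231], [331, 158], [309, 160]]
[318.56790936 203.18885592] [317.93972912 162.54357345]
```

View pics/w9.png

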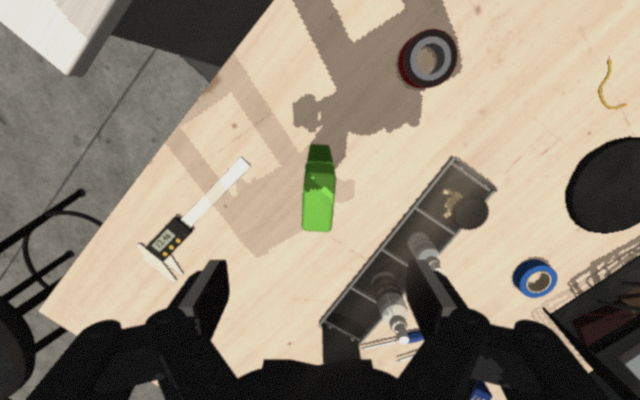

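The wrist view shows all three items upright in the tray. The case's top face spans roughly (302–334, 165–231), slightly rotated. I'll take its edges from the mask.

Run:
```python
from h import *
s=state();m=model("wrist",s);b=cv2.imread("pics/w9.png")
hsv=cv2.cvtColor(b,cv2.COLOR_BGR2HSV);g=cv2.inRange(hsv,(35,90,20),(85,255,255));g[:,:280]=0;g[:,360:]=0;g[:130]=0;g[240:]=0
L=[];Rr=[]
for r in range(144,234,4):
    c=np.where(g[r])[0]
    if len(c): print(r,c.min(),c.max(),hsv[r,c[2:-2:6],2].tolist())
    if 190<=r<=224:L.append(onz(m,(c.min()-.5,r),.152));Rr.append(onz(m,(c.max()+.5,r),.152))
for e in(L,Rr):
    e=np.array(e)[:,:2];v=np.linalg.svd(e-e.mean(0))[2][0];print(e.mean(0).round(4),np.arctan2(v[1],v[0]).round(3))
end=onz(m,(316,231.5),.152);print("end",end.round(4))
```

```text
148 310 328 [60, 57, 56]
152 309 329 [58, 56, 59]
156 309 330 [62, 54, 58]
160 308 331 [72, 62, 61, 66]
164 306 333 [71, 76, 78, 78]
168 305 334 [70, 74, 73, 78, 75]
172 305 333 [78, 93, 93, 84, 83]
176 305 334 [95, 154, 125, 124, 122]
180 305 335 [92, 108, 130, 129, 127]
184 304 334 [95, 93, 117, 127, 126]
188 303 334 [96, 131, 106, 213, 128]
192 303 333 [174, 198, 198, 214, 215]
196 303 333 [183, 198, 199, 191, 218]
200 302 333 [170, 200, 200, 195, 189]
204 302 332 [173, 198, 202, 195, 188]
208 302 332 [180, 198, 196, 194, 194]
212 302 332 [184, 199, 194, 193, 191]
216 302 331 [185, 197, 196, 194, 192]
220 302 331 [189, 194, 197, 197, 191]
224 302 331 [192, 192, 193, 193, 190]
228 303 330 [191, 192, 193, 197]
[ 0.4213 -0.0487] -0.865
[ 0.4385 -0.0327] -0.877
end [ 0.4425 -0.0555  0.152 ]
```

Request:
jog_arm(moves=[{"x":0.5,"y":0.05,"z":2,"rx":0,"ry":0,"rz":0.045,"jaw":100},{"x":0,"y":0,"z":4,"rx":0,"ry":0,"rz":0,"jaw":100},{"x":0,"y":0,"z":4,"rx":0,"ry":0,"rz":0,"jaw":100},{"x":0,"y":0,"z":3.5,"rx":0,"ry":0,"rz":0,"jaw":80},{"x":0,"y":0,"z":0,"rx":0,"ry":0,"rz":0,"jaw":60},{"x":0,"y":0,"z":0,"rx":0,"ry":0,"rz":0,"jaw":45},{"x":0,"y":0,"z":0,"rx":0,"ry":0,"rz":0,"jaw":35},{"x":0,"y":0,"z":0,"rx":0,"ry":0,"rz":0,"jaw":28},{"x":0,"y":0,"z":0,"rx":0,"ry":0,"rz":0,"jaw":15},{"x":0,"y":0,"z":0,"rx":0,"ry":0,"rz":0,"jaw":12}], squeeze=40)

```text
t: 21.68
ee_pos: [0.4283, -0.0377, 0.2725]
tool_rot: [3.14, 0.003, 2.277]
force: [-1.8, -0.8, 6.6]
gripper_width: 0.272
grip_force: 39.3
```

Request:
jog_arm(moves=[{"x":0,"y":0,"z":-2,"rx":0,"ry":0,"rz":0,"jaw":12},{"x":0,"y":0,"z":-4,"rx":0,"ry":0,"rz":0,"jaw":12},{"x":0,"y":0,"z":-4,"rx":0,"ry":0,"rz":0,"jaw":12},{"x":0,"y":0,"z":-4,"rx":0,"ry":0,"rz":0,"jaw":12},{"x":0,"y":0,"z":0,"rx":0,"ry":0,"rz":0.11,"jaw":12},{"x":0,"y":0,"z":0,"rx":0,"ry":0,"rz":0.11,"jaw":12},{"x":0,"y":0,"z":0,"rx":0,"ry":0,"rz":0.11,"jaw":12},{"x":0,"y":0,"z":0,"rx":0,"ry":0,"rz":0.11,"jaw":12},{"x":0,"y":0,"z":0,"rx":0,"ry":0,"rz":0.115,"jaw":12},{"x":0,"y":0,"z":0,"rx":0,"ry":0,"rz":0,"jaw":12}])

```text
t: 22.92
ee_pos: [0.4275, -0.0373, 0.4111]
tool_rot: [3.141, 0.0, 1.723]
force: [-1.1, -0.4, -0.5]
gripper_width: 0.278
grip_force: 39.1
```

Request:
jog_arm(moves=[{"x":-2,"y":2.2,"z":0,"rx":0,"ry":0,"rz":0,"jaw":12},{"x":-2.7,"y":2.9,"z":0,"rx":0,"ry":0,"rz":0,"jaw":12},{"x":-2.7,"y":2.9,"z":0,"rx":0,"ry":0,"rz":0,"jaw":12},{"x":-2.7,"y":2.9,"z":0,"rx":0,"ry":0,"rz":0,"jaw":12},{"x":-2.7,"y":2.9,"z":0,"rx":0,"ry":0,"rz":0,"jaw":12},{"x":-2.5,"y":2.9,"z":0,"rx":0,"ry":0,"rz":0,"jaw":12},{"x":0,"y":0,"z":0,"rx":0,"ry":0,"rz":0,"jaw":12},{"x":0,"y":0,"z":0,"rx":0,"ry":0,"rz":0,"jaw":12}])

```text
t: 23.92
ee_pos: [0.6153, -0.1632, 0.4103]
tool_rot: [-3.141, -0.001, 1.723]
force: [0.9, 0.1, -0.5]
gripper_width: 0.28
grip_force: 39.4
```

Run:
```python
from h import *
s=state();print(s["t"],s["gripper_width"]);delta((.616,-.164,.2755),s)
im=cv2.resize(capture("scene")[120:300,230:470,::-1],None,fx=1.65,fy=1.65,interpolation=3);w=cv2.resize(capture("wrist")[:,:,::-1],None,fx=.62,fy=.62,interpolation=3)
h=max(im.shape[0],w.shape[0]);p=lambda a:cv2.copyMakeBorder(a,0,h-a.shape[0],0,0,0)
cv2.imwrite("pics/x.png",np.hstack([p(im),p(w)]))
```

```text
23.925 0.27997538446155945
ee [ 0.6153 -0.1632  0.4103] rot [-3.141e+00 -1.000e-03  1.723e+00] tool cm [-0.1   0.07 13.48]
```

View pics/x.png

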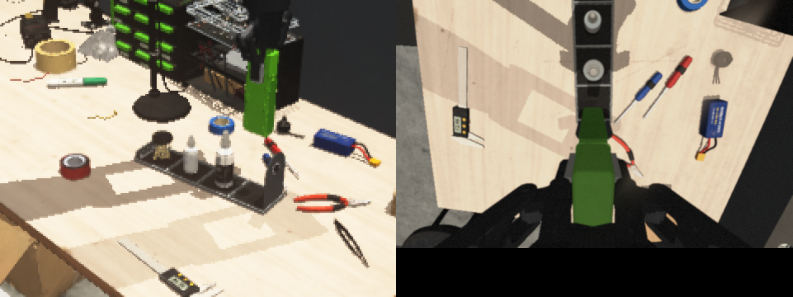

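The left panel shows the jar, flux and spray upright in order, with the case held upright above the pocket next to the bookend. In the wrist panel it's aligned with the row. Lowering it now.

Request:
jog_arm(moves=[{"x":-0.1,"y":0.05,"z":3,"rx":0,"ry":0,"rz":0,"jaw":12},{"x":0,"y":0,"z":3.5,"rx":0,"ry":0,"rz":0,"jaw":12},{"x":0,"y":0,"z":3,"rx":0,"ry":0,"rz":0,"jaw":12},{"x":0,"y":0,"z":2,"rx":0,"ry":0,"rz":0,"jaw":12},{"x":0,"y":0,"z":1,"rx":0,"ry":0,"rz":0,"jaw":12},{"x":0,"y":0,"z":0.6,"rx":0,"ry":0,"rz":0,"jaw":12},{"x":0,"y":0,"z":0.3,"rx":0,"ry":0,"rz":0,"jaw":12},{"x":0,"y":0,"z":0,"rx":0,"ry":0,"rz":0,"jaw":12},{"x":0,"y":0,"z":0,"rx":0,"ry":0,"rz":0,"jaw":12}])

```text
t: 25.15
ee_pos: [0.6166, -0.1645, 0.2774]
tool_rot: [3.141, 0.001, 1.722]
force: [0.2, -0.3, 0.0]
gripper_width: 0.28
grip_force: 39.4
```

Request:
jog_arm(moves=[{"x":0,"y":0,"z":0.2,"rx":0,"ry":0,"rz":0,"jaw":12},{"x":0,"y":0,"z":0,"rx":0,"ry":0,"rz":0,"jaw":12},{"x":0,"y":0,"z":0,"rx":0,"ry":0,"rz":0,"jaw":12}])

```text
t: 25.52
ee_pos: [0.6166, -0.1645, 0.2756]
tool_rot: [3.14, 0.001, 1.722]
force: [-1.0, 0.4, 5.6]
gripper_width: 0.276
grip_force: 40.0
```

The reading rose to 5.6 N, so the foot has touched down. I'll release gently and back off upward.

Request:
jog_arm(moves=[{"x":0,"y":0,"z":0,"rx":0,"ry":0,"rz":0,"jaw":32},{"x":0,"y":0,"z":0,"rx":0,"ry":0,"rz":0,"jaw":50},{"x":0,"y":0,"z":0,"rx":0,"ry":0,"rz":0,"jaw":80},{"x":0,"y":0,"z":0,"rx":0,"ry":0,"rz":0,"jaw":80},{"x":0,"y":0,"z":0,"rx":0,"ry":0,"rz":0,"jaw":80},{"x":0,"y":0,"z":-3,"rx":0,"ry":0,"rz":0,"jaw":80},{"x":0,"y":0,"z":-4,"rx":0,"ry":0,"rz":0,"jaw":80},{"x":0,"y":0,"z":-4,"rx":0,"ry":0,"rz":0,"jaw":80},{"x":0,"y":0,"z":-2,"rx":0,"ry":0,"rz":0,"jaw":80},{"x":0,"y":0,"z":0,"rx":0,"ry":0,"rz":0,"jaw":80}])

```text
t: 26.78
ee_pos: [0.6166, -0.1645, 0.4062]
tool_rot: [3.139, 0.002, 1.722]
force: [-0.4, 0.1, 0.2]
gripper_width: 0.798
grip_force: 0.0
```

Run:
```python
from h import *
s=state();print(s["t"],s["ee_pos"],s["gripper_width"],s["force"])
im=capture("scene")[:,:,::-1].copy();ms=model("scene")
hsv=cv2.cvtColor(im,cv2.COLOR_BGR2HSV);g=cv2.inRange(hsv,(35,110,60),(80,255,255));g[:,:340]=0;g[:150]=0
cn=max(cv2.findContours(g,0,2)[0],key=cv2.contourArea);print("green",cv2.boundingRect(cn),cv2.minAreaRect(cn))
print([proj(ms,(.616,-.164,z)).round().tolist() for z in(.003,.155)])
```

```text
26.775 [ 0.61664027 -0.16449671  0.40623526] 0.7975763247488181 [-0.42883483  0.0526084   0.19871412]
green (376, 190, 21, 53) ((385.7676086425781, 216.0205841064453), (17.94698143005371, 51.61674880981445), 4.39870548248291)
[[384.0, 240.0], [387.0, 195.0]]
```

The green mask spans rows 190–243 near column 386. That matches the predicted upright case in its pocket, foot at (384,240) and top at (387,195). Handing in.

```bash
python3 -c "
from workcell import *
print(close_job())"
```

```text
the job is handed in; nothing more can be done
None
```

The job is handed in at about 27 s: blade case, spray bottle, flux bottle and jar are each upright in their own pocket, tallest at the bookend down to shortest at the end stop; the tape roll, caliper and spool were not touched.

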